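Weigh down a glued strip on two risers

ROBOT

A 7-joint arm with a two-finger parallel gripper is mounted at the origin on a cart in front of the work surface, level with it; the furniture and walls round the work are solid. World frame = base frame: x ahead of the robot, y to its left, z up, the work surface at z = 0. Lengths are in m, angles in rad, forces in N, time in s.
With the tool pointing down it reaches from about 0.4 to 0.85 m from the base axis. Payload 6.9 kg.
Tool frame: the origin (TCP) lies between the finger pads; the fingertips stand 17 mm ahead of it and the grasp point (between the pads) lies 2 mm behind it; z points along the fingers, y is the line along which they close (so a half turn about z gives the same grasp; the last joint's range is limited). The gripper opens to 85 mm and grips with 20 to 120 N. Pads are 22 mm wide; open, the fingers measure 114 mm over their backs; the gripper's body (76 mm by 85 mm) begins 54 mm behind the grasp point. The pads swing forward as they close: fully open they stand 13 mm farther back than shut.
Start: joints at [1.264, 0.507, -0.238, 1.5, 0.126, 1.149, -0.155], TCP at [0.251, -0.573, 0.248] pointing down, gripper open.
Joint ranges: [-3.08, 3.08], [-0.24, 2.05], [-1.43, 1.35], [0, 2.5], [-1.52, 4.66], [0.17, 1.96], [-2.89, 2.89]. Speed limits (rad/s): [2.39, 2.39, 3.14, 3.14, 3.14, 3.14, 3.14].

INTERFACE

Orientations are given as a rotation vector (axis times angle).
In Python, from bench import robot gives the robot as it stands.
- The arm moves only by the tool send_rows, never from a script. Its argument "deltas" is a list that holds one entry, the list of rows, each a list of 5 numbers: the shift along the tool's x, y, z in m, then the turn about the tool's z in degrees, then the closure, from -1 (fully open) to 1 (shut). A call has exactly 8 rows; each row is the pose to reach, as a shift and turn from the pose commanded when the call began, along the tool's axes at that moment; what a row does not reach only later rows make up. A row lasts 1/8 s, in which the tool goes at most 62.5 mm and 10.7 degrees, less where a joint would pass 70% of its speed; a pose out of reach is approached as far as the arm can. A call with a gripper value outside its range is refused whole. The fingers move at their own pace and stop on an object; "squeeze" is the grip in N (left out, the last holds). Time passes only in rows, so rows that repeat a pose let the fingers close, or fill a call up. It gives the time, the measured TCP pose, the force, the opening and the grip force at its end, in the units of the state.
- robot.state(): the state, without advancing time (a new reading comes with each control period).
- robot.grab_frame(name): name is "scene" or "top" or "wrist"; returns the picture (384x512x3 uint8, blue, green, red); there is no depth.
- robot.camera_info(name): a dict with "mtx" (3x3 intrinsics, pixels), "rvec" (rotation vector, rad) and "tvec" (3), from world to camera coordinates, as OpenCV has them; the wrist camera has in their place "tool_from_camera" (4x4, takes a point from camera to tool coordinates, whose origin is the TCP and whose axes are the flange's). Camera axes: x right, y down, z forward; pixel columns grow to the right and rows downward; lengths in m; the calibration is good to about 2 mm. A picture is of the moment at which its call begins: read the wrist's pose just before it. camera_info takes no time and is no camera call.
- robot.finish_job(): hands the job in; it is judged then, once.
The state is a dict: "clock": time; "joints": joint angles; "qd": joint speeds; "effort": joint torques, N m; "tool_pos": TCP position; "tcp_rot": TCP orientation; "contact_force": force on the tool from outside, world axes, zero at the start; "torque": the same for the moment, N m; "gripper_width": finger opening in m; "grip_force": force on a finger pad.
Only numpy, scipy, OpenCV 4.12 (cv2) and the standard library are available. Lean on these libraries where they do the work, as an engineer would, in place of code of your own. Each camera call takes 0.05 s, during which the arm holds its last target. There are 200 camera calls.

TASK

The laminated strip has to dry flat on the plywood glue-up board: first lay the long pine block centred on the blue pad and the short pine block centred on the green pad, each lengthwise along its pad, then lay the strip level across the two blocks, centred over the board, square to the blocks and with its red end over the blue pad. Then put the cork block flat on the middle of the strip, and last stand the steel weight upright on the middle of the cork. Leave the tape measure where it lies, and let go of everything.

Things in the scene. Friction and masses are not known exactly. Their poses are not given: they have to be found in the camera images.
- board: plywood glue-up board, fixed, 120 (x) x 280 (y) x 8 mm, lying flat; origin at the centre of its underside on the table (z = 0), y along its length. The two pads lie on it with their centres 90 mm either side of its centre along its y axis, which pad on which side varies; its yaw varies
- blue_pad: blue pad fixed on the board, 110 (x, across the board) x 64 (y) x 6 mm thick; origin at the centre of its underside (8 mm above the table); axes parallel to the board's; takes the long pine block
- green_pad: green pad fixed on the board, 110 (x, across the board) x 64 (y) x 10 mm thick; origin at the centre of its underside (8 mm above the table); axes parallel to the board's; takes the short pine block. Pad plus block comes to 38 mm on both sides
- long_block: long pine block, loose, 45 (x) x 100 (y) x 32 (z) mm, about 0.07 kg; origin at the centre of its underside; grip across the 45 mm
- short_block: short pine block, loose, 48 (x) x 75 (y) x 28 (z) mm, about 0.06 kg; origin at the centre of its underside; grip across the 48 mm
- strip: dark laminated wooden strip with a light middle layer, loose, 250 (x) x 45 (y) x 16 (z) mm, about 0.14 kg; origin at the centre of its underside; its +x end is painted red. It starts lying roughly fore and aft, on the robot's left; grip across the 45 mm at its middle
- red_end (a point): centre of the strip's red-painted end portion, 108 mm from the strip's centre along its +x and 8 mm above its underside
- cork_block: brown cork block, loose, 60 (x) x 50 (y) x 24 (z) mm, 0.05 kg; origin at the centre of its underside
- weight: steel weight, loose, about 0.5 kg, 70 mm high, standing upright: round foot 50 mm across up to 30 mm, neck 18 mm across, round knob 28 mm across from 50 to 70 mm height; origin at the centre of its underside; grip the knob
- tape: yellow and black tape measure, loose, 67x85x40 mm, a bystander; origin at the centre of its underside

How it is judged:
On the way, in this order (a step that is already met when the one before it is completed fails the run):
1. both pine blocks lie on their pads (horizontal distance between long_block and blue_pad below 0.014 m and z of long_block in the frame of blue_pad between 0.003 and 0.009 m and angle between each of long_block, short_block's own z axis and vertical below 0.06 rad and horizontal distance between short_block and green_pad below 0.014 m and z of short_block in the frame of green_pad between 0.007 and 0.013 m and angle between the y axis of long_block and the x axis of blue_pad, either way round below 0.2 rad and angle between the y axis of short_block and the x axis of green_pad, either way round below 0.2 rad), for 0.2 s.
2. the strip lies level across both blocks, red end over the blue pad (all of step 1 and horizontal distance between strip and board below 0.015 m and z of strip in the frame of board between 0.043 and 0.049 m and angle between strip's own z axis and vertical below 0.06 rad and angle between the x axis of strip and the y axis of board, either way round below 0.12 rad and horizontal distance between red_end and blue_pad below 0.06 m), for 0.2 s.
3. the cork block lies on the middle of the strip (horizontal distance between strip and board below 0.015 m and z of strip in the frame of board between 0.043 and 0.049 m and angle between each of strip, cork_block's own z axis and vertical below 0.06 rad and angle between the x axis of strip and the y axis of board, either way round below 0.12 rad and horizontal distance between red_end and blue_pad below 0.06 m and horizontal distance between cork_block and strip below 0.013 m and z of cork_block in the frame of strip between 0.013 and 0.019 m), for 0.2 s.
4. the weight stands on the cork block (horizontal distance between cork_block and strip below 0.013 m and z of cork_block in the frame of strip between 0.013 and 0.019 m and angle between each of cork_block, weight's own z axis and vertical below 0.06 rad and horizontal distance between weight and cork_block below 0.013 m and z of weight in the frame of cork_block between 0.021 and 0.027 m), for 0.2 s.
At the end, for the whole second after the job is handed in: Blocks on their pads within 14 mm and 0.2 rad; strip on both, within 15 mm of the board's centre and 0.12 rad of its length, red end within 60 mm of the blue pad's centre; cork within 13 mm of the strip's centre; weight within 13 mm of the cork's; tilts under 0.06 rad; all at rest (all of step 2 and all of step 4 and linear speed of each of long_block, short_block, cork_block, weight, strip below 0.02 m/s); the robot touches nothing.
It fails at once if the tape measure is moved by more than 25 mm (distance of tape from where it was at the start of the episode above 0.025 m).
It also fails if it takes over 122 s, if anything falls off the work surface, if the arm or the gripper's body presses on something with over 40 N, if the wrist force passes 120 N, or if a joint passes its speed limit or range.

## Working session

There is one attempt and no reset: what is moved stays moved. The work goes in short steps, Python scripts to look and compute and a tool call to move; the robot and the scene stay as the last step left them, time stands still between calls to the robot, and variables do not carry over. Pictures are saved under pics/ and viewed, at most 18 in all, crops included, and the job is handed in when it is done.

Besides the shell and the picture viewer there is one more tool, called after ">>>" by a JSON object that holds its "op" and its "data". send_rows: Moves the arm, as the interface text tells. Its arguments: {"type":"object","properties":{"deltas":{"type":"array"},"squeeze":{"type":"number"}},"required":["deltas"]}

```bash
mkdir -p pics; ls
python3 - <<'E'
from bench import robot
import cv2,numpy as np
np.set_printoptions(precision=4,suppress=True)
s=robot.state();print(s['clock'],s['tool_pos'],s['tcp_rot'],s['gripper_width'])
for n in("top","scene","wrist"):
    cv2.imwrite(f"pics/{n}0.png",robot.grab_frame(n));print(n,robot.camera_info(n))
E
```

```text
pics
0.0 [ 0.2505 -0.5721  0.2474] [-3.0732 -0.6435  0.0006] 0.08532174949038798
top {'mtx': array([[408.4817,   0.    , 258.9338],
       [  0.    , 408.4817, 195.7633],
       [  0.    ,   0.    ,   1.    ]]), 'rvec': array([ 2.1366, -2.1175,  0.1673]), 'tvec': array([0.0152, 0.5087, 1.3087])}
scene {'mtx': array([[497.0285,   0.    , 260.7584],
       [  0.    , 497.0285, 204.8726],
       [  0.    ,   0.    ,   1.    ]]), 'rvec': array([ 0.7685, -2.2914,  1.4022]), 'tvec': array([0.4116, 0.1529, 1.2415])}
wrist {'mtx': array([[327.5993,   0.    , 260.443 ],
       [  0.    , 327.5993, 191.1595],
       [  0.    ,   0.    ,   1.    ]]), 'tool_from_camera': array([[-0.0004, -0.9639, -0.2662,  0.0673],
       [ 1.    , -0.0005,  0.0002,  0.0001],
       [-0.0004, -0.2662,  0.9639, -0.1253],
       [ 0.    ,  0.    ,  0.    ,  1.    ]])}
```

View pics/top0.png

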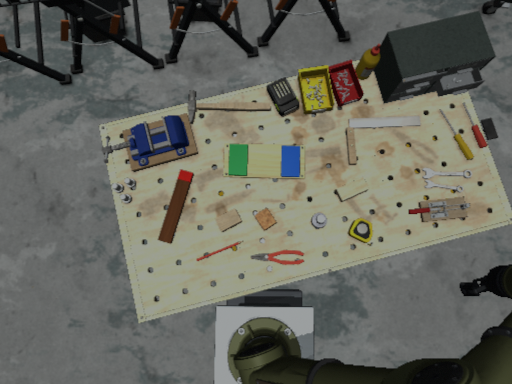

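View pics/scene0.png

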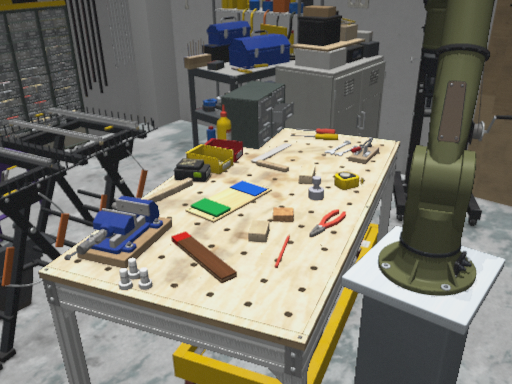

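Top view: green pad about (238,160), blue (291,161), strip (176,208) with its red end up, weight (319,220), tape (361,231). The pine blocks, near (230,219) and (350,190), need a closer look.

Run:
```python
import cv2
a=cv2.imread("pics/top0.png")[135:270,150:385];cv2.imwrite("pics/tc.png",cv2.resize(a,None,fx=3.4,fy=3.4,interpolation=cv2.INTER_CUBIC))
```

```text
(no output)
```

View pics/tc.png

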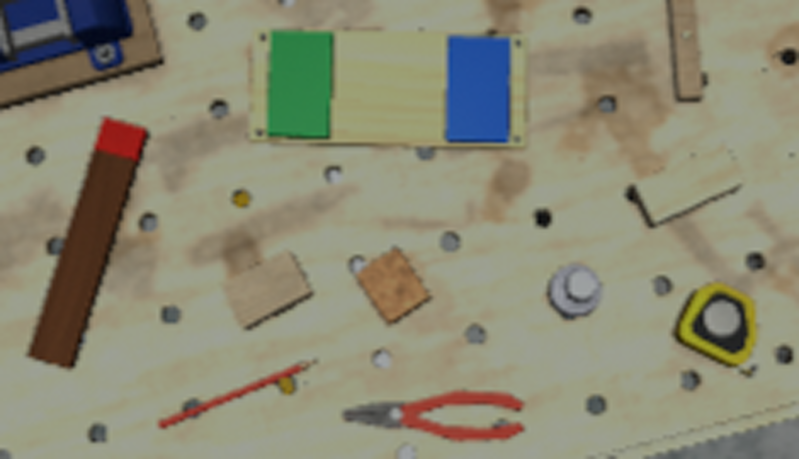

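```bash
cat > h.py <<'E'
from bench import robot
import cv2,numpy as np
from scipy.spatial.transform import Rotation as R
np.set_printoptions(precision=4,suppress=True)
def cam(n):
    c=robot.camera_info(n)
    if n=="wrist":
        s=robot.state();T=np.eye(4);T[:3,:3]=R.from_rotvec(s['tcp_rot']).as_matrix();T[:3,3]=s['tool_pos']
        M=T@c['tool_from_camera'];return c['mtx'],M[:3,:3],M[:3,3]
    A=R.from_rotvec(c['rvec']).as_matrix().T
    return c['mtx'],A,-A@c['tvec']
def ray(C,uv,z):
    K,A,o=C;uv=np.atleast_2d(np.array(uv,float))
    d=np.c_[uv,np.ones(len(uv))]@np.linalg.inv(K).T@A.T
    return (o+d*((z-o[2])/d[:,2])[:,None])[:,:2]
def rect(P):
    "centre, sides, direction (deg) of the long side of the min-area rectangle of points in m"
    (c,wh,a)=cv2.minAreaRect((np.array(P)*1000).astype(np.float32));w,h=wh
    if w<h:w,h,a=h,w,a+90
    return np.array(c)/1000,round(w,1),round(h,1),(a+90)%180-90
def yaw(): 
    m=R.from_rotvec(robot.state()['tcp_rot']).as_matrix();return np.degrees(np.arctan2(m[1,0],m[0,0]))
def to(p,z,y=None):
    "tool-frame shift and turn to world p,z with tool x at yaw y (deg)"
    s=robot.state();m=R.from_rotvec(s['tcp_rot']).as_matrix()
    d=m.T@(np.array([*p,z])-s['tool_pos']);t=0 if y is None else -((y-yaw()+90)%180-90)
    return np.round(d,4),round(t,1)
def blob(im,lo,hi,roi=None):
    m=cv2.inRange(cv2.cvtColor(im,cv2.COLOR_BGR2HSV),lo,hi)
    if roi: k=np.zeros_like(m);x0,y0,x1,y1=roi;k[y0:y1,x0:x1]=255;m&=k
    m=cv2.morphologyEx(m,cv2.MORPH_OPEN,np.ones((3,3)))
    cs=cv2.findContours(m,cv2.RETR_EXTERNAL,cv2.CHAIN_APPROX_NONE)[0]
    return max(cs,key=cv2.contourArea)[:,0].astype(float)
E
python3 - <<'E'
from h import *
C=cam("top");im=cv2.imread("pics/top0.png");print(C[2],yaw())
f=lambda *p:[(150+x/3.4,135+y/3.4) for x,y in p]
g=rect(ray(C,blob(im,(45,100,40),(85,255,255),(215,135,310,185)),.018));b=rect(ray(C,blob(im,(100,120,60),(125,255,255),(270,135,310,185)),.014))
print("green",g,"blue",b,"sep",np.linalg.norm(g[0]-b[0]),(g[0]+b[0])/2,np.degrees(np.arctan2(*(b[0]-g[0])[::-1])))
print("strip",rect(ray(C,f((104,118),(148,130),(74,367),(28,355)),.016)))
print("short",rect(ray(C,f((225,287),(292,252),(313,293),(248,328)),.028)))
print("cork",rect(ray(C,f((357,270),(396,246),(431,297),(391,324)),.024)))
print("long",rect(ray(C,f((635,190),(722,150),(740,187),(652,225)),.032)))
print("knob",ray(C,f((583,284)),.07),"foot",ray(C,f((573,294)),.02),"tape",ray(C,f((718,322)),.04))
E
```

```text
[0.2804 0.0017 1.3758] 23.651580119058433
green (array([0.6387, 0.0932]), 109.5, 62.0, 0.4196193516254425) blue (array([ 0.6356, -0.0853]), 106.7, 61.4, -0.3759307861328125) sep 0.1785233087256203 [0.6372 0.0039] -90.98548261173669
strip (array([0.4763, 0.299 ]), 246.9, 47.0, -15.038368225097656)
short (array([0.4276, 0.1177]), 73.6, 46.2, -61.608510971069336)
cork (array([ 0.4351, -0.0029]), 62.5, 47.1, 34.51142120361328)
long (array([ 0.5319, -0.2906]), 95.5, 40.4, -66.08142280578613)
knob [[ 0.4315 -0.1819]] foot [[ 0.4273 -0.179 ]] tape [[ 0.3994 -0.3148]]
```

```bash
python3 -c "
from h import *
print(to((.532,-.291),.2,-66))"
```

```text
(array([ 0.3706, -0.1446,  0.0478]), np.float64(89.7))
```

>>> {"op": "send_rows", "data": {"deltas": [[[0.046,-0.018,0.006,10.6,-1],[0.093,-0.036,0.012,21,-1],[0.139,-0.054,0.018,31.8,-1],[0.185,-0.072,0.024,42.4,-1],[0.232,-0.09,0.03,53,-1],[0.278,-0.108,0.036,63.6,-1],[0.324,-0.127,0.042,74,-1],[0.37,-0.145,0.048,84.7,-1]]], "squeeze": 40}}

```text
clock: 1.15
tool_pos: [0.5323, -0.2899, 0.1999]
tcp_rot: [2.701, -1.604, -0.001]
contact_force: [0.2, -0.7, -0.2]
gripper_width: 0.0857
grip_force: 0.0
```

Run:
```python
from h import *
C=cam("wrist");s=robot.state();print(s['clock'],s['tool_pos'],yaw())
im=robot.grab_frame("wrist");cv2.imwrite("pics/w1.png",im);np.savez("w1.npz",*C)
```

```text
1.15 [ 0.5323 -0.2899  0.1999] -61.3982827855181
```

View pics/w1.png

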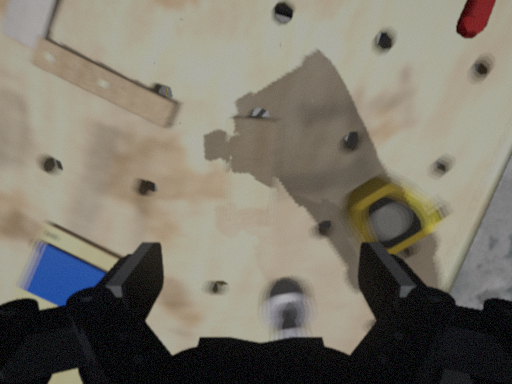

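Run:
```python
from h import *
C=cam("wrist");s=robot.state();print(s['clock'],s['tool_pos'],yaw())
im=robot.grab_frame("wrist");cv2.imwrite("pics/w2.png",im)
print(ray(C,[(256,192)],0))
a=cv2.resize(im[90:250,170:330],None,fx=3.7,fy=3.7,interpolation=cv2.INTER_CUBIC)
g=cv2.createCLAHE(4,(4,4)).apply(cv2.cvtColor(a,cv2.COLOR_BGR2GRAY))
cv2.imwrite("pics/w2c.png",g)
```

```text
1.2 [ 0.5382 -0.2817  0.1987] -61.561746498099986
[[ 0.5318 -0.2583]]
```

View pics/w2c.png

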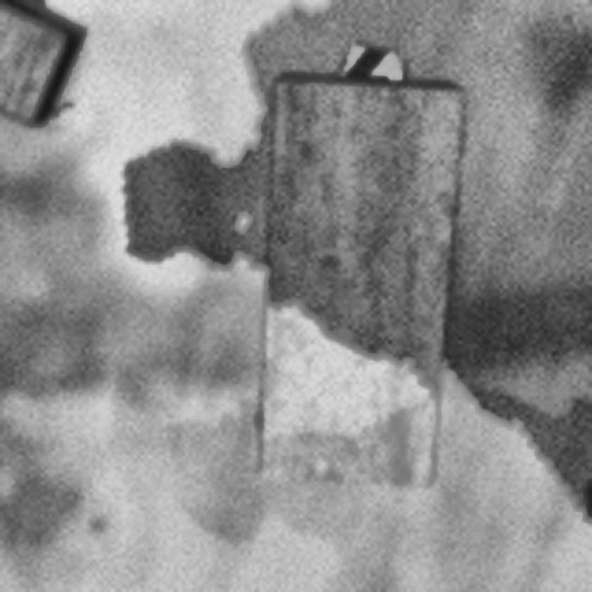

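The long block is clear: crop corners about (275,80), (465,88), (433,487), (260,475).

Run:
```python
from h import *
C=cam("wrist");s=robot.state();print(s['clock'],s['tool_pos'],s['qd'])
f=lambda *p:[(170+x/3.7,90+y/3.7) for x,y in p]
r=rect(ray(C,f((275,80),(465,88),(433,487),(260,475)),.032));print(r)
print(to(r[0],.025,r[3]))
```

```text
1.25 [ 0.5361 -0.2839  0.1989] [ 0.0763 -0.021   0.0472  0.0205  0.0515  0.012   0.2063]
(array([ 0.5351, -0.2928]), 99.9, 44.6, -63.87432098388672)
(array([0.0079, 0.0057, 0.1739]), np.float64(3.1))
```

>>> {"op": "send_rows", "data": {"deltas": [[[0.002,-0.005,0.04,3.1,-1],[0.002,-0.005,0.08,3.1,-1],[0.002,-0.005,0.12,3.1,-1],[0.002,-0.005,0.15,3.1,-1],[0.002,-0.005,0.174,3.1,-1],[0.002,-0.005,0.174,3.1,-1],[0.002,-0.005,0.174,3.1,1],[0.002,-0.005,0.174,3.1,1]]], "squeeze": 40}}

```text
clock: 2.25
tool_pos: [0.5375, -0.2911, 0.0276]
tcp_rot: [-2.662, 1.668, -0.003]
contact_force: [0.6, -0.1, 0.1]
gripper_width: 0.0519
grip_force: 0.0
```

>>> {"op": "send_rows", "data": {"deltas": [[[0,0,0,0,1],[0,0,0,0,1],[0,0,0,0,1],[0,0,0,0,1],[0,0,-0.03,0,1],[0,0,-0.06,0,1],[0,0,-0.075,0,1],[0,0,-0.075,0,1]]]}}

```text
clock: 3.25
tool_pos: [0.5373, -0.2908, 0.1022]
tcp_rot: [-2.662, 1.668, -0.003]
contact_force: [0.2, -0.0, -1.0]
gripper_width: 0.0444
grip_force: 41.1
```

Run:
```python
from h import *
print(robot.state()['tool_pos'],yaw(),robot.state()['joints'])
b=np.array((.6356,-.0853));print(to(b,.105,-1))
```

```text
[ 0.5373 -0.2908  0.1022] -64.14409591488545 [ 0.3952  0.6277  0.0986  1.7261 -0.0816  0.7898 -2.1578]
(array([-0.1421, -0.1781, -0.0028]), np.float64(-63.1))
```

>>> {"op": "send_rows", "data": {"deltas": [[[-0.02,-0.025,-0.003,-10,1],[-0.045,-0.055,-0.003,-20,1],[-0.07,-0.088,-0.003,-30,1],[-0.095,-0.12,-0.003,-40,1],[-0.12,-0.15,-0.003,-50,1],[-0.142,-0.178,-0.003,-60,1],[-0.142,-0.178,-0.003,-63.5,1],[-0.142,-0.178,-0.003,-63.5,1]]]}}

```text
clock: 4.25
tool_pos: [0.6343, -0.0849, 0.1027]
tcp_rot: [-3.141, 0.018, 0.004]
contact_force: [0.7, -0.7, 0.1]
gripper_width: 0.044
grip_force: 41.2
```

>>> {"op": "send_rows", "data": {"deltas": [[[0,0,0,0,1],[0,0,0,0,1],[0,0,0,0,1],[0,0,0,0,1],[0,0,0,0,1],[0,0,0,0,1],[0,0,0,0,1],[0,0,0,0,1]]]}}

```text
clock: 5.25
tool_pos: [0.6351, -0.0852, 0.1043]
tcp_rot: [-3.141, 0.018, 0.0]
contact_force: [-0.2, -0.9, -1.0]
gripper_width: 0.0441
grip_force: 41.2
```

Run:
```python
from h import *
C=cam("wrist");print(robot.state()['tool_pos'],yaw(),to((.6356,-.086),.043,-.7))
cv2.imwrite("pics/w3.png",robot.grab_frame("wrist"))
```

```text
[ 0.6351 -0.0852  0.1043] -0.6524790097640742 (array([0.0006, 0.0008, 0.0613]), np.float64(0.0))
```

View pics/w3.png

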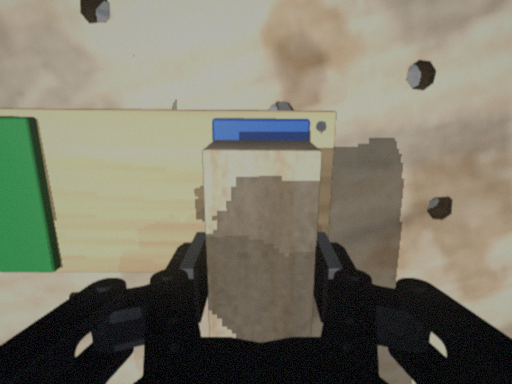

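The view shows the block held square above the blue pad: pad far edge (213–310, 120), board corner (335,112), green pad's right far corner (36,117).

Run:
```python
from h import *
C=cam("wrist")
print(ray(C,[(213,120),(310,120)],.014),ray(C,[(36,117),(60,271)],.018),ray(C,[(335,112),(60,109)],.008))
print(ray(C,[(206,143),(320,150)],.104-.027+.032))
```

```text
[[ 0.6908 -0.0554]
 [ 0.6901 -0.1179]] [[0.6942 0.0555]
 [0.5862 0.0592]] [[ 0.6947 -0.1351]
 [ 0.6988  0.0455]]
[[ 0.6877 -0.0659]
 [ 0.6846 -0.1079]]
```

>>> {"op": "send_rows", "data": {"deltas": [[[0,0,0.02,0.6,1],[0,0,0.04,0.6,1],[0,0,0.055,0.6,1],[0,0,0.0625,0.6,1],[0,0,0.0625,0.6,1],[0,0,0.0625,0.6,1],[0,0,0.0625,0.6,1],[0,0,0.0625,0.6,1]]]}}

```text
clock: 6.3
tool_pos: [0.6352, -0.0852, 0.0419]
tcp_rot: [-3.141, 0.034, -0.0]
contact_force: [-0.6, -0.4, -0.0]
gripper_width: 0.0445
grip_force: 41.6
```

>>> {"op": "send_rows", "data": {"deltas": [[[0,0,0,0,0],[0,0,0,0,-0.5],[0,0,0,0,-1],[0,0,-0.02,0,-1],[0,0,-0.05,0,-1],[0,0,-0.09,0,-1],[0,0,-0.13,0,-1],[0,0,-0.13,0,-1]]]}}

```text
clock: 7.3
tool_pos: [0.637, -0.0853, 0.1755]
tcp_rot: [3.141, -0.035, 0.01]
contact_force: [0.2, -0.5, -1.2]
gripper_width: 0.0855
grip_force: 0.0
```

Run:
```python
from h import *
print(robot.state()['tool_pos'],yaw(),robot.state()['joints'],to((.4276,.1177),.17,-61.6))
```

```text
[ 0.637  -0.0853  0.1755] -1.2615124239151594 [ 0.2217  0.5907 -0.2127  1.5586  0.1405  1.0006 -1.624 ] (array([-0.2138, -0.1983,  0.004 ]), np.float64(60.3))
```

>>> {"op": "send_rows", "data": {"deltas": [[[-0.03,-0.03,0,-10,-1],[-0.06,-0.06,0,-20,-1],[-0.09,-0.09,0,-30,-1],[-0.13,-0.12,0,-40,-1],[-0.16,-0.15,0,-50,-1],[-0.19,-0.18,0,-60,-1],[-0.214,-0.198,0,-70,-1],[-0.214,-0.198,0,-80,-1]]]}}

```text
clock: 8.3
tool_pos: [0.4232, 0.1188, 0.1714]
tcp_rot: [-2.418, -2.004, 0.002]
contact_force: [0.2, -1.4, 0.6]
gripper_width: 0.0853
grip_force: 0.0
```

>>> {"op": "send_rows", "data": {"deltas": [[[0,0,0,-10,-1],[0,0,0,-20,-1],[0,0,0,-30,-1],[0,0,0,-40,-1],[0,0,0,-40,-1],[0,0,0,-40,-1],[0,0,0,-40,-1],[0,0,0,-40,-1]]]}}

```text
clock: 9.3
tool_pos: [0.4254, 0.1175, 0.1718]
tcp_rot: [1.602, 2.703, 0.0]
contact_force: [-1.1, 0.7, -0.2]
gripper_width: 0.0856
grip_force: 0.0
```

Run:
```python
from h import *
C=cam("wrist");print(robot.state()['tool_pos'],yaw(),robot.state()['joints'])
im=robot.grab_frame("wrist");cv2.imwrite("pics/w4.png",im);cv2.imwrite("pics/top1.png",robot.grab_frame("top"))
```

```text
[0.4254 0.1175 0.1718] 118.69737728389921 [ 0.2867  0.4064 -0.8438  2.0667  0.4085  0.839  -0.2954]
```

View pics/w4.png

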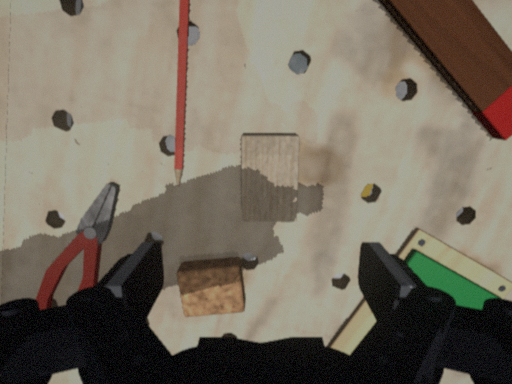

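Short block top at (241–299, 136–221), cork top at about (180–244, 266–315).

Run:
```python
from h import *
C=cam("wrist")
r=rect(ray(C,[(242,136),(299,136),(297,222),(242,220)],.028));print(r,to(r[0],.023,r[3]))
print(rect(ray(C,[(180,268),(243,265),(244,312),(184,316)],.024)))
print(ray(C,[(481,117),(512,85)],.016))
```

```text
(array([0.4313, 0.1232]), 74.6, 48.1, -61.300893783569336) (array([0.0022, 0.0079, 0.1488]), np.float64(0.0))
(array([0.4369, 0.0027]), 60.6, 51.5, 31.7099666595459)
[[0.5616 0.2536]
 [0.5675 0.286 ]]
```

>>> {"op": "send_rows", "data": {"deltas": [[[0.002,0.008,0.04,0,-1],[0.002,0.008,0.08,0,-1],[0.002,0.008,0.12,0,-1],[0.002,0.008,0.14,0,-1],[0.002,0.008,0.148,0,-1],[0.002,0.008,0.148,0,-1],[0.002,0.008,0.148,0,1],[0.002,0.008,0.148,0,1]]]}}

```text
clock: 10.4
tool_pos: [0.432, 0.1231, 0.0245]
tcp_rot: [1.6, 2.702, 0.002]
contact_force: [0.2, -0.1, -0.0]
gripper_width: 0.0516
grip_force: 0.0
```

>>> {"op": "send_rows", "data": {"deltas": [[[0,0,0,0,1],[0,0,0,0,1],[0,0,0,0,1],[0,0,0,0,1],[0,0,-0.03,0,1],[0,0,-0.06,0,1],[0,0,-0.08,0,1],[0,0,-0.08,0,1]]]}}

```text
clock: 11.4
tool_pos: [0.4324, 0.1231, 0.1051]
tcp_rot: [1.6, 2.701, 0.003]
contact_force: [-0.5, -0.2, -0.3]
gripper_width: 0.0475
grip_force: 42.0
```

Run:
```python
from h import *
print(robot.state()['tool_pos'],yaw(),robot.state()['joints'])
print(to((.639,.0905),.105,178.7))
```

```text
[0.4324 0.1231 0.1051] 118.70059241178562 [ 0.187   0.5136 -0.7498  2.1339  0.5548  0.6912 -0.438 ]
(array([-0.1278,  0.1656,  0.0008]), np.float64(-60.0))
```

>>> {"op": "send_rows", "data": {"deltas": [[[-0.02,0.025,0,-10,1],[-0.04,0.05,0,-20,1],[-0.06,0.08,0,-30,1],[-0.085,0.11,0,-40,1],[-0.11,0.14,0,-50,1],[-0.127,0.165,0,-60,1],[-0.127,0.165,0,-60,1],[-0.127,0.165,0,-60,1]]]}}

```text
clock: 12.4
tool_pos: [0.6361, 0.0914, 0.1027]
tcp_rot: [-0.036, -3.139, 0.0]
contact_force: [-1.4, 0.6, -0.6]
gripper_width: 0.0472
grip_force: 42.1
```

>>> {"op": "send_rows", "data": {"deltas": [[[0,0,0,0,1],[0,0,0,0,1],[0,0,0,0,1],[0,0,0,0,1],[0,0,0,0,1],[0,0,0,0,1],[0,0,0,0,1],[0,0,0,0,1]]]}}

```text
clock: 13.4
tool_pos: [0.6372, 0.091, 0.1038]
tcp_rot: [-0.034, -3.141, -0.0]
contact_force: [-0.1, 1.1, -1.0]
gripper_width: 0.0472
grip_force: 42.1
```

Run:
```python
from h import *
C=cam("wrist");print(robot.state()['tool_pos'],yaw(),to((.639,.0905),.0425,178.7))
im=robot.grab_frame("wrist");cv2.imwrite("pics/w5.png",im)
g=blob(im,(45,100,40),(85,255,255));P=ray(C,g,.018);print(P.min(0),P.max(0),g.min(0),g.max(0))
print(ray(C,[(200,150),(320,150)],.109))
```

```text
[0.6372 0.091  0.1038] 178.74679027784472 (array([-0.0018, -0.0005,  0.0613]), np.float64(0.0))
[0.5848 0.0647] [0.6112 0.1267] [219. 126.] [315. 165.]
[[0.5868 0.0698]
 [0.5878 0.1139]]
```

View pics/w5.png

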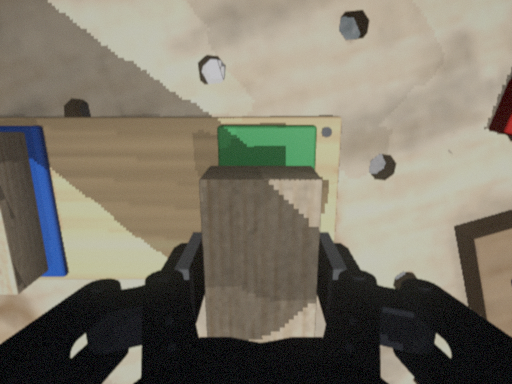

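The block sits square above the green pad (pad edge 219–315, 126) and is about 3–4 mm off. I'll correct that while lowering.

>>> {"op": "send_rows", "data": {"deltas": [[[-0.004,0.0025,0.02,0,1],[-0.004,0.0025,0.04,0,1],[-0.004,0.0025,0.055,0,1],[-0.004,0.0025,0.061,0,1],[-0.004,0.0025,0.0615,0,1],[-0.004,0.0025,0.0615,0,1],[-0.004,0.0025,0.0615,0,1],[-0.004,0.0025,0.0615,0,1]]]}}

```text
clock: 14.45
tool_pos: [0.6408, 0.0934, 0.0428]
tcp_rot: [-0.034, -3.141, 0.001]
contact_force: [-3.1, -1.7, 7.6]
gripper_width: 0.047
grip_force: 42.9
```

>>> {"op": "send_rows", "data": {"deltas": [[[0,0,0,0,0],[0,0,0,0,-0.5],[0,0,0,0,-1],[0,0,-0.02,0,-1],[0,0,-0.05,0,-1],[0,0,-0.09,0,-1],[0,0,-0.13,0,-1],[0,0,-0.13,0,-1]]]}}

```text
clock: 15.45
tool_pos: [0.6427, 0.0951, 0.1772]
tcp_rot: [0.034, 3.135, 0.004]
contact_force: [0.4, -0.2, -0.5]
gripper_width: 0.0854
grip_force: 0.0
```

Run:
```python
from h import *
print(robot.state()['tool_pos'],yaw(),robot.state()['joints'],to((.478,.299),.2,-15))
im=cv2.imread("pics/top1.png");C=cam("top")
r=rect(ray(C,blob(im,(0,80,20),(18,255,140),(150,165,200,250)),.016));print(r,to(r[0],.2,r[3]))
```

```text
[0.6427 0.0951 0.1772] 178.77108942285875 [ 0.3622  0.7806 -1.0446  1.5301  0.702   1.2344  0.7591] (array([ 0.1689,  0.2004, -0.0234]), np.float64(13.8))
(array([0.4616, 0.3039]), 216.5, 48.5, -15.157180786132812) (array([ 0.1854,  0.205 , -0.0235]), np.float64(13.9))
```

>>> {"op": "send_rows", "data": {"deltas": [[[0.025,0.03,-0.01,6,-1],[0.05,0.06,-0.02,13.8,-1],[0.08,0.095,-0.024,13.8,-1],[0.11,0.13,-0.024,13.8,-1],[0.14,0.166,-0.024,13.8,-1],[0.169,0.2,-0.024,13.8,-1],[0.169,0.2,-0.024,13.8,-1],[0.169,0.2,-0.024,13.8,-1]]]}}

```text
clock: 16.45
tool_pos: [0.477, 0.2966, 0.1962]
tcp_rot: [0.411, 3.114, -0.001]
contact_force: [0.4, 0.0, -0.6]
gripper_width: 0.0853
grip_force: 0.0
```

>>> {"op": "send_rows", "data": {"deltas": [[[0,0,0,0,-1],[0,0,0,0,-1],[0,0,0,0,-1],[0,0,0,0,-1],[0,0,0,0,-1],[0,0,0,0,-1],[0,0,0,0,-1],[0,0,0,0,-1]]]}}

```text
clock: 17.45
tool_pos: [0.4767, 0.2971, 0.1963]
tcp_rot: [0.411, 3.115, 0.0]
contact_force: [0.5, -0.1, 0.0]
gripper_width: 0.085
grip_force: 0.0
```

Run:
```python
from h import *
C=cam("wrist");print(robot.state()['tool_pos'],yaw(),robot.state()['joints'])
im=robot.grab_frame("wrist");cv2.imwrite("pics/w6.png",im);t=robot.grab_frame("top");cv2.imwrite("pics/top2.png",t)
b=blob(im,(0,80,20),(18,255,150));print(b.min(0),b.max(0),rect(ray(C,b,.016)))
```

```text
[0.4767 0.2971 0.1963] 164.95258574987892 [ 0.015   0.6166 -1.0141  1.7411  0.5782  1.1158  0.1248]
[243.  31.] [293. 260.] (array([0.4618, 0.307 ]), 215.3, 45.0, -15.562469482421875)
```

View pics/w6.png

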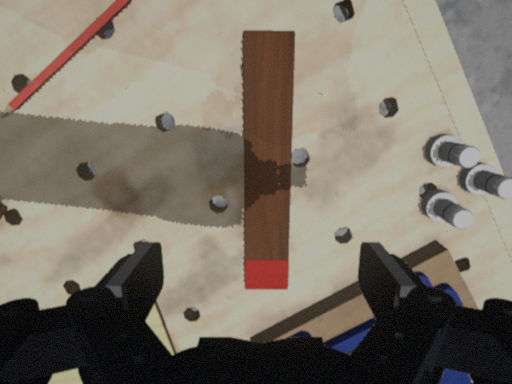

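Strip seen with brown part 215x45 mm, as it should be, so its centre is (0.4785, 0.302) with the red end toward +x.

>>> {"op": "send_rows", "data": {"deltas": [[[0,0.0055,0.04,0.5,-1],[0,0.0055,0.08,0.5,-1],[0,0.0055,0.12,0.5,-1],[0,0.0055,0.15,0.5,-1],[0,0.0055,0.17,0.5,-1],[0,0.0055,0.175,0.5,-1],[0,0.0055,0.175,0.5,1],[0,0.0055,0.175,0.5,1]]]}}

```text
clock: 18.55
tool_pos: [0.4786, 0.3029, 0.0224]
tcp_rot: [0.425, 3.111, 0.002]
contact_force: [0.1, 0.3, 0.4]
gripper_width: 0.0518
grip_force: 0.0
```

>>> {"op": "send_rows", "data": {"deltas": [[[0,0,0,0,1],[0,0,0,0,1],[0,0,0,0,1],[0,0,0,0,1],[0,0,-0.03,0,1],[0,0,-0.07,0,1],[0,0,-0.11,0,1],[0,0,-0.15,0,1]]], "squeeze": 60}}

```text
clock: 19.55
tool_pos: [0.478, 0.3022, 0.1731]
tcp_rot: [0.425, 3.112, 0.0]
contact_force: [1.0, -0.1, -2.0]
gripper_width: 0.0433
grip_force: 61.9
```

Run:
```python
from h import *
print(robot.state()['tool_pos'],yaw(),robot.state()['joints'])
print(to((.6375,.0035),.14,88.7))
# check blocks
im=cv2.imread("pics/top2.png")[135:190,215:315];cv2.imwrite("pics/t2c.png",cv2.resize(im,None,fx=7,fy=7,interpolation=cv2.INTER_CUBIC))
```

```text
[0.478  0.3022 0.1731] 164.45320208924397 [-0.0103  0.6429 -0.9878  1.7619  0.6059  1.0743  0.0891]
(array([-0.2337, -0.2451,  0.0332]), np.float64(75.8))
```

View pics/t2c.png

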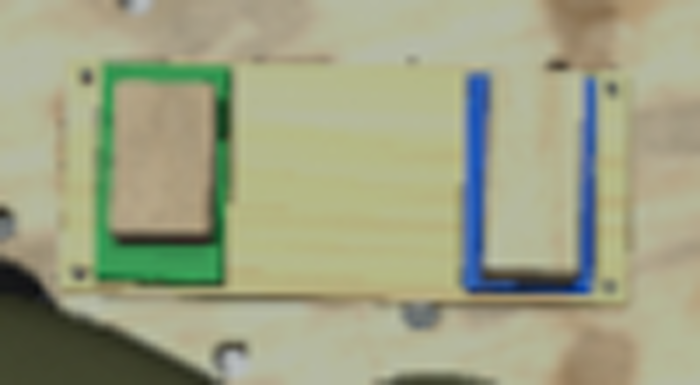

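Run:
```python
from h import *
C=cam("top");f=lambda *p:[(215+(x+.5)/7-.5,135+(y+.5)/7-.5) for x,y in p]
for n,p,z in(("green",((105,65),(231,68),(224,284),(97,280)),.018),("short",((113,80),(212,83),(212,238),(110,235)),.046),("blue",((468,72),(597,75),(590,292),(464,291)),.014),("long",((490,69),(585,70),(577,273),(483,271)),.046)):print(n,rect(ray(C,f(*p),z)))
```

```text
green (array([0.6387, 0.0931]), 109.0, 62.2, -0.9499893188476562)
short (array([0.6388, 0.0922]), 78.0, 48.8, 0.16972236335277557)
blue (array([ 0.6367, -0.0866]), 110.6, 63.6, -1.015716552734375)
long (array([ 0.6344, -0.0862]), 101.1, 45.7, -1.9471588134765625)
```

Both blocks are within 3 mm and 1.5° of their pads. Next, carry the strip.

>>> {"op": "send_rows", "data": {"deltas": [[[-0.02,-0.03,0,9.5,1],[-0.05,-0.06,0,19,1],[-0.08,-0.09,0,28.5,1],[-0.11,-0.12,0,38,1],[-0.14,-0.15,0,47.5,1],[-0.175,-0.185,0.01,57,1],[-0.21,-0.22,0.02,66.5,1],[-0.2335,-0.245,0.033,75.8,1]]]}}

```text
clock: 20.55
tool_pos: [0.6384, 0.0009, 0.1385]
tcp_rot: [2.255, 2.186, 0.0]
contact_force: [-0.3, 0.3, -2.4]
gripper_width: 0.0431
grip_force: 62.0
```

>>> {"op": "send_rows", "data": {"deltas": [[[0,0,0,0,1],[0,0,0,0,1],[0,0,0,0,1],[0,0,0,0,1],[0,0,0,0,1],[0,0,0,0,1],[0,0,0,0,1],[0,0,0,0,1]]]}}

```text
clock: 21.55
tool_pos: [0.6374, 0.0038, 0.1382]
tcp_rot: [-2.247, -2.195, 0.0]
contact_force: [0.7, -0.1, -1.4]
gripper_width: 0.0432
grip_force: 61.9
```

Run:
```python
from h import *
C=cam("wrist");s=robot.state();print(s['tool_pos'],yaw(),s['joints'],to((.6377,.0033),.069,88.7))
im=robot.grab_frame("wrist");cv2.imwrite("pics/w7.png",im);t=robot.grab_frame("top");cv2.imwrite("pics/top3.png",t)
r=blob(t,(0,150,60),(8,255,255),(250,130,320,200))
z=s['tool_pos'][2]-.0225+.016;T=cam("top")
print("red",rect(ray(T,r,z)))
b=blob(im,(0,60,20),(18,255,150));print(b.min(0),b.max(0),rect(ray(C,b,z)))
```

```text
[0.6374 0.0038 0.1382] 88.65033971295307 [ 0.3087  0.6775 -0.6085  1.6069  0.4405  0.9978 -0.4624] (array([-0.0005,  0.0003,  0.0692]), np.float64(-0.0))Traceback (most recent call last):
  File "<stdin>", line 4, in <module>
  File "h.py", line 33, in blob
    return max(cs,key=cv2.contourArea)[:,0].astype(float)
           ~~~^^^^^^^^^^^^^^^^^^^^^^^^
ValueError: max() iterable argument is empty
```

Run:
```python
from h import *
C=cam("wrist");im=cv2.imread("pics/w7.png")
b=blob(im,(0,60,20),(18,255,150));print(b.min(0),b.max(0),rect(ray(C,b,.132)),ray(C,b,.132).max(0))
```

```text
[199.   0.] [320. 342.] (array([0.6382, 0.0331]), 146.3, 47.4, 87.58612060546875) [0.6612 0.1064]
```

View pics/w7.png

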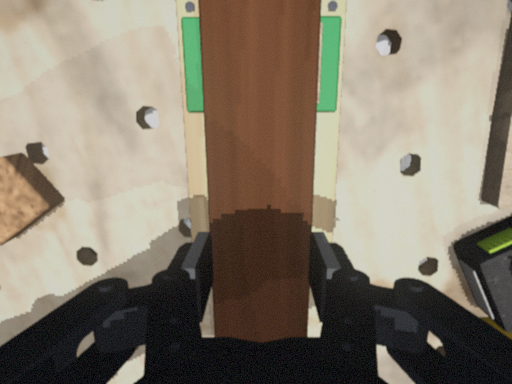

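The strip is aligned over the board, with the green pad symmetric about it. Lower and release.

>>> {"op": "send_rows", "data": {"deltas": [[[0,0,0.02,0,1],[0,0,0.04,0,1],[0,0,0.055,0,1],[0,0,0.064,0,1],[0,0,0.069,0,1],[0,0,0.0695,0,1],[0,0,0.0695,0,1],[0,0,0.0695,0,1]]]}}

```text
clock: 22.65
tool_pos: [0.6376, 0.0038, 0.0691]
tcp_rot: [2.247, 2.195, 0.001]
contact_force: [0.8, -0.3, -1.8]
gripper_width: 0.043
grip_force: 61.9
```

>>> {"op": "send_rows", "data": {"deltas": [[[0,0,0,0,0],[0,0,0,0,-0.5],[0,0,0,0,-1],[0,0,-0.02,0,-1],[0,0,-0.05,0,-1],[0,0,-0.09,0,-1],[0,0,-0.12,0,-1],[0,0,-0.12,0,-1]]]}}

```text
clock: 23.65
tool_pos: [0.6389, 0.0045, 0.193]
tcp_rot: [2.244, 2.192, 0.008]
contact_force: [-0.4, 0.9, -0.1]
gripper_width: 0.0852
grip_force: 0.0
```

Run:
```python
from h import *
s=robot.state();print(s['tool_pos'],yaw(),s['joints'],to((.4365,.002),.17,32),to((.4365,.002),.17,122))
```

```text
[0.6389 0.0045 0.193 ] 88.65475250654384 [ 0.3228  0.6246 -0.6358  1.5431  0.4011  1.1005 -0.4278] (array([-0.0073, -0.2025,  0.0218]), np.float64(56.7)) (array([-0.0073, -0.2025,  0.0218]), np.float64(-33.3))
```

>>> {"op": "send_rows", "data": {"deltas": [[[-0.001,-0.025,0.0,9.5,-1],[-0.002,-0.06,0.0,19,-1],[-0.003,-0.09,0.0,28.5,-1],[-0.004,-0.12,0.005,38,-1],[-0.005,-0.15,0.01,47.5,-1],[-0.007,-0.18,0.02,55.5,-1],[-0.007,-0.2025,0.022,55.5,-1],[-0.007,-0.2025,0.022,55.5,-1]]]}}

```text
clock: 24.65
tool_pos: [0.4331, 0.0015, 0.1668]
tcp_rot: [3.011, 0.897, -0.002]
contact_force: [0.6, 0.5, 0.7]
gripper_width: 0.0856
grip_force: 0.0
```

>>> {"op": "send_rows", "data": {"deltas": [[[0,0,0,0,-1],[0,0,0,0,-1],[0,0,0,0,-1],[0,0,0,0,-1],[0,0,0,0,-1],[0,0,0,0,-1],[0,0,0,0,-1],[0,0,0,0,-1]]]}}

```text
clock: 25.65
tool_pos: [0.4348, 0.0016, 0.1668]
tcp_rot: [-3.011, -0.896, 0.0]
contact_force: [-0.1, -0.2, 1.6]
gripper_width: 0.0852
grip_force: 0.0
```

Run:
```python
from h import *
C=cam("wrist");s=robot.state();print(s['tool_pos'],yaw(),s['joints'])
im=robot.grab_frame("wrist");cv2.imwrite("pics/w8.png",im);t=robot.grab_frame("top");cv2.imwrite("pics/top4.png",t)
T=cam("top")
b=blob(t,(0,80,20),(18,255,140),(215,135,320,185));r=blob(t,(0,150,60),(8,255,255),(270,135,320,190))
print("strip",rect(ray(T,b,.062)),rect(ray(T,r,.062)))
# cork in the wrist picture, near the tool axis
k=blob(im,(3,75,20),(20,255,200),(170,90,340,270));print(k.min(0),k.max(0),rect(ray(C,k,.024)))
```

```text
[0.4348 0.0016 0.1668] 33.150383091900316 [ 0.2569  0.333  -0.4188  2.0918  0.1955  0.7534 -1.277 ]
strip (array([0.6357, 0.0193]), 216.2, 48.8, 88.00634765625) (array([ 0.6332, -0.102 ]), 41.3, 33.2, -0.18686676025390625)
[233. 145.] [292. 216.] (array([0.4373, 0.0006]), 61.7, 49.2, 33.94071960449219)
```

View pics/w8.png

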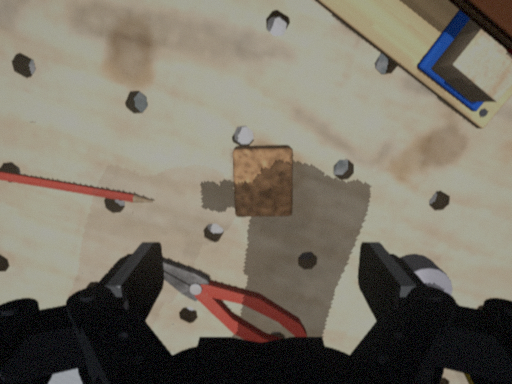

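Cork is seen at (233–292, 145–216), 61.7x49 mm, near the tool axis. The strip is on the board centre to within 2 mm. Grip the cork.

>>> {"op": "send_rows", "data": {"deltas": [[[0.0015,0.002,0.04,0,-1],[0.0015,0.002,0.08,0,-1],[0.0015,0.002,0.12,0,-1],[0.0015,0.002,0.14,0,-1],[0.0015,0.002,0.147,0,-1],[0.0015,0.002,0.147,0,-1],[0.0015,0.002,0.147,0,1],[0.0015,0.002,0.147,0,1]]], "squeeze": 30}}

```text
clock: 26.75
tool_pos: [0.4377, 0.0006, 0.0206]
tcp_rot: [3.011, 0.896, 0.003]
contact_force: [1.0, 0.7, -0.4]
gripper_width: 0.0515
grip_force: 0.0
```

>>> {"op": "send_rows", "data": {"deltas": [[[0,0,0,0,1],[0,0,0,0,1],[0,0,0,0,1],[0,0,0,0,1],[0,0,-0.03,0,1],[0,0,-0.07,0,1],[0,0,-0.11,0,1],[0,0,-0.11,0,1]]]}}

```text
clock: 27.75
tool_pos: [0.4388, 0.0006, 0.1326]
tcp_rot: [3.009, 0.895, 0.009]
contact_force: [-0.7, 0.4, -0.3]
gripper_width: 0.0492
grip_force: 32.2
```

Run:
```python
from h import *
s=robot.state();print(s['tool_pos'],yaw(),to((.6365,.003),.115,88.3))
```

```text
[0.4388 0.0006 0.1326] 33.10853775561899 (array([0.1668, 0.106 , 0.0188]), np.float64(-55.2))
```

>>> {"op": "send_rows", "data": {"deltas": [[[0.02,0.012,0,-9,1],[0.05,0.03,0,-18,1],[0.08,0.05,0,-27,1],[0.11,0.07,0,-36,1],[0.14,0.09,0,-45,1],[0.168,0.106,0.005,-55,1],[0.168,0.106,0.015,-55,1],[0.168,0.106,0.015,-55,1]]]}}

```text
clock: 28.75
tool_pos: [0.6339, 0.0036, 0.1128]
tcp_rot: [-2.257, -2.182, 0.005]
contact_force: [-0.6, 0.9, -0.2]
gripper_width: 0.0492
grip_force: 32.2
```

>>> {"op": "send_rows", "data": {"deltas": [[[0,0,0,0,1],[0,0,0,0,1],[0,0,0,0,1],[0,0,0,0,1],[0,0,0,0,1],[0,0,0,0,1],[0,0,0,0,1],[0,0,0,0,1]]]}}

```text
clock: 29.75
tool_pos: [0.6358, 0.0038, 0.1148]
tcp_rot: [-2.257, -2.185, -0.0]
contact_force: [0.3, 0.3, -1.7]
gripper_width: 0.0491
grip_force: 32.2
```

Run:
```python
from h import *
C=cam("wrist");s=robot.state();print(s['tool_pos'],yaw(),to((.6365,.003),.083,88.3))
im=robot.grab_frame("wrist");cv2.imwrite("pics/w9.png",im)
b=blob(im,(0,60,20),(18,255,150),(0,0,512,110));P=ray(C,b,.062);print(P.min(0),P.max(0))
```

```text
[0.6358 0.0038 0.1148] 88.14870730712043 (array([-0.0008,  0.0007,  0.0318]), np.float64(-0.2))
[0.6163 0.0661] [0.6617 0.1189]
```

>>> {"op": "send_rows", "data": {"deltas": [[[0,0.001,0.01,0,1],[0,0.001,0.02,0,1],[0,0.001,0.027,0,1],[0,0.001,0.031,0,1],[0,0.001,0.032,0,1],[0,0.001,0.032,0,1],[0,0.001,0.032,0,1],[0,0.001,0.032,0,1]]]}}

```text
clock: 30.8
tool_pos: [0.6368, 0.0038, 0.0828]
tcp_rot: [2.257, 2.185, 0.0]
contact_force: [-0.3, 1.2, 0.2]
gripper_width: 0.0495
grip_force: 32.2
```

>>> {"op": "send_rows", "data": {"deltas": [[[0,0,0,0,0],[0,0,0,0,-0.5],[0,0,0,0,-1],[0,0,0,0,-1],[0,0,-0.04,0,-1],[0,0,-0.08,0,-1],[0,0,-0.12,0,-1],[0,0,-0.12,0,-1]]]}}

```text
clock: 31.8
tool_pos: [0.6384, 0.0045, 0.2064]
tcp_rot: [2.254, 2.182, 0.008]
contact_force: [0.5, -0.0, -0.2]
gripper_width: 0.0853
grip_force: 0.0
```

Run:
```python
from h import *
s=robot.state();print(s['tool_pos'],yaw(),s['joints'],to((.431,-.181),.2,30))
```

```text
[0.6384 0.0045 0.2064] 88.14730377725897 [ 0.3514  0.6231 -0.6908  1.5261  0.4229  1.1391 -0.4558] (array([-0.1921, -0.2013,  0.005 ]), np.float64(58.1))
```

>>> {"op": "send_rows", "data": {"deltas": [[[-0.03,-0.03,0,0,-1],[-0.06,-0.065,0,0,-1],[-0.09,-0.1,0,0,-1],[-0.13,-0.135,0,0,-1],[-0.165,-0.17,0,0,-1],[-0.192,-0.2,0,0,-1],[-0.192,-0.2,0,0,-1],[-0.192,-0.2,0,0,-1]]]}}

```text
clock: 32.8
tool_pos: [0.4309, -0.1813, 0.2026]
tcp_rot: [-2.257, -2.185, -0.001]
contact_force: [-0.0, 0.6, -0.6]
gripper_width: 0.0853
grip_force: 0.0
```

>>> {"op": "send_rows", "data": {"deltas": [[[0,0,0,0,-1],[0,0,0,0,-1],[0,0,0,0,-1],[0,0,0,0,-1],[0,0,0,0,-1],[0,0,0,0,-1],[0,0,0,0,-1],[0,0,0,0,-1]]]}}

```text
clock: 33.8
tool_pos: [0.4307, -0.1816, 0.2028]
tcp_rot: [-2.257, -2.185, -0.0]
contact_force: [-0.5, 0.4, 0.4]
gripper_width: 0.0849
grip_force: 0.0
```

Run:
```python
from h import *
C=cam("wrist");s=robot.state();print(s['tool_pos'],yaw(),s['joints'])
im=robot.grab_frame("wrist");cv2.imwrite("pics/w10.png",im);t=robot.grab_frame("top");cv2.imwrite("pics/top5.png",t)
a=cv2.resize(t[135:185,215:315],None,fx=5,fy=5,interpolation=cv2.INTER_CUBIC)
o=np.zeros((384,512+500,3),np.uint8);o[:,:512]=im;o[:250,512:]=a;cv2.imwrite("pics/v10.png",o[:,:800+212][:, :1012])
cv2.imwrite("pics/v10.png",np.hstack([im[60:310,130:430],a]))
```

```text
[ 0.4307 -0.1816  0.2028] 88.14788091048403 [ 0.8999  0.3812 -0.7614  1.9631  0.3278  0.9227 -0.0592]
```

View pics/v10.png

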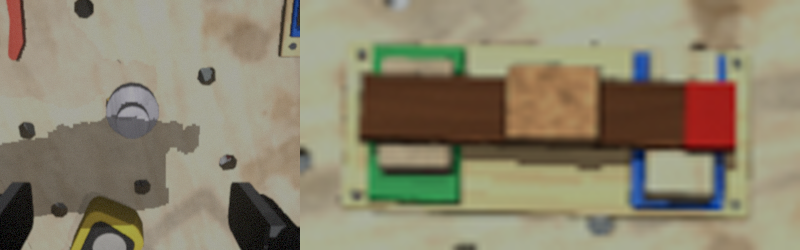

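Strip, cork and pads look right in the top view. In the wrist view the weight's foot is at (262,170) and its knob at (262,180).

Run:
```python
from h import *
C=cam("wrist");print(ray(C,[(262,180)],.07),ray(C,[(262,170)],.03))
T=cam("top");f=lambda *p:[(215+(x+.5)/5-.5,135+(y+.5)/5-.5) for x,y in p]
print("cork",rect(ray(T,f((505,67),(598,67),(600,137),(506,136)),.086)),"strip",rect(ray(T,f((361,78),(736,84),(735,148),(361,138)),.062)))
im=cv2.imread("pics/w10.png");g=cv2.resize(im[125:215,210:320],None,fx=5,fy=5,interpolation=cv2.INTER_CUBIC)
cv2.imwrite("pics/v11.png",g)
```

```text
[[ 0.4321 -0.1764]] [[ 0.4323 -0.1765]]
cork (array([ 0.6375, -0.1945]), 60.8, 47.0, -89.62913051247597) strip (array([ 0.6366, -0.1956]), 248.4, 43.7, 89.42693328857422)
```

View pics/v11.png

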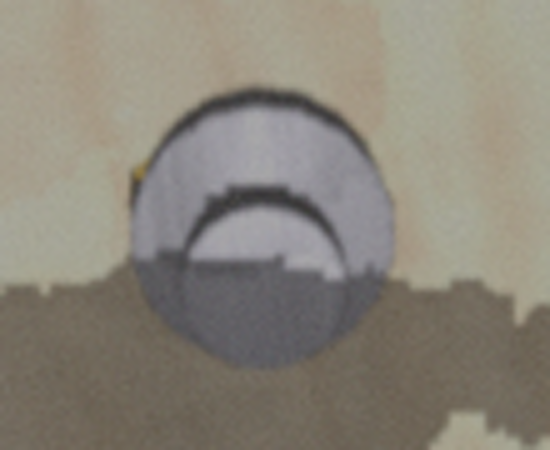

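Knob refined to full pixel (262.7, 181.7), about (0.432, -0.178). Grip it.

>>> {"op": "send_rows", "data": {"deltas": [[[0.0035,0.0015,0.04,0,-1],[0.0035,0.0015,0.08,0,-1],[0.0035,0.0015,0.115,0,-1],[0.0035,0.0015,0.135,0,-1],[0.0035,0.0015,0.143,0,-1],[0.0035,0.0015,0.143,0,-1],[0.0035,0.0015,0.143,0,1],[0.0035,0.0015,0.143,0,1]]], "squeeze": 60}}

```text
clock: 34.9
tool_pos: [0.4327, -0.1784, 0.0605]
tcp_rot: [2.256, 2.184, 0.001]
contact_force: [0.5, -0.1, 0.4]
gripper_width: 0.0516
grip_force: 0.0
```

>>> {"op": "send_rows", "data": {"deltas": [[[0,0,0,0,1],[0,0,0,0,1],[0,0,0,0,1],[0,0,0,0,1],[0,0,0,0,1],[0,0,0,0,1],[0,0,0,0,1],[0,0,0,0,1]]]}}

```text
clock: 35.9
tool_pos: [0.4323, -0.1784, 0.0604]
tcp_rot: [2.257, 2.184, -0.0]
contact_force: [-1.5, 0.5, 7.3]
gripper_width: 0.0261
grip_force: 58.5
```

>>> {"op": "send_rows", "data": {"deltas": [[[0,0,-0.03,0,1],[0,0,-0.06,0,1],[0,0,-0.1,0,1],[0,0,-0.13,0,1],[0,0,-0.13,0,1],[0,0,-0.13,0,1],[0,0,-0.13,0,1],[0,0,-0.13,0,1]]]}}

```text
clock: 36.9
tool_pos: [0.4318, -0.178, 0.1888]
tcp_rot: [-2.255, -2.184, 0.001]
contact_force: [-0.5, -0.4, -5.2]
gripper_width: 0.0258
grip_force: 60.7
```

Run:
```python
from h import *
C=cam("wrist");s=robot.state();print(s['tool_pos'],yaw(),to((.6375,.0035),.18))
cv2.imwrite("pics/w11.png",robot.grab_frame("wrist"))
```

```text
[ 0.4318 -0.178   0.1888] 88.1709130012433 (array([0.1879, 0.1998, 0.0087]), 0)
```

>>> {"op": "send_rows", "data": {"deltas": [[[0.02,0.022,0,0,1],[0.05,0.055,0,0,1],[0.085,0.09,0,0,1],[0.12,0.128,0,0,1],[0.15,0.16,0,0,1],[0.175,0.187,0,0,1],[0.188,0.2,0,0,1],[0.188,0.2,0,0,1]]]}}

```text
clock: 37.95
tool_pos: [0.6386, 0.0052, 0.1888]
tcp_rot: [-2.253, -2.187, -0.0]
contact_force: [0.2, -0.2, -4.8]
gripper_width: 0.0258
grip_force: 60.8
```

>>> {"op": "send_rows", "data": {"deltas": [[[0,0,0,0,1],[0,0,0,0,1],[0,0,0,0,1],[0,0,0,0,1],[0,0,0,0,1],[0,0,0,0,1],[0,0,0,0,1],[0,0,0,0,1]]]}}

```text
clock: 38.95
tool_pos: [0.6382, 0.0033, 0.1898]
tcp_rot: [-2.257, -2.185, 0.0]
contact_force: [-0.4, -0.2, -4.9]
gripper_width: 0.0263
grip_force: 60.8
```

Run:
```python
from h import *
C=cam("wrist");s=robot.state();print(s['tool_pos'],yaw(),to((.6375,.0035),.1465))
im=robot.grab_frame("wrist");sc=robot.grab_frame("scene");cv2.imwrite("pics/w12.png",im)
T=cam("scene");p,_=cv2.projectPoints(np.array([[.6375,.0035,.1]]),*[robot.camera_info("scene")[k] for k in("rvec","tvec","mtx")],None)
x,y=p.ravel().astype(int);print(x,y)
a=cv2.resize(sc[y-48:y+48,x-50:x+50],None,fx=4,fy=4,interpolation=cv2.INTER_CUBIC)
cv2.imwrite("pics/v12.png",np.hstack([im[:,60:460],a]))
```

```text
[0.6382 0.0033 0.1898] 88.1553475192105 (array([ 0.0002, -0.0007,  0.0433]), 0)
229 170
```

View pics/v12.png

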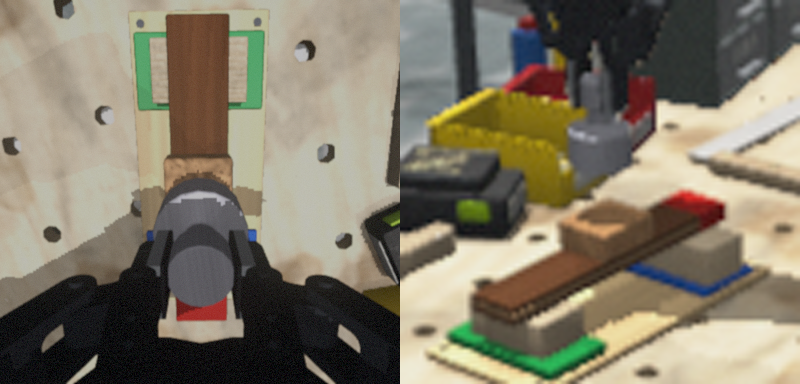

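The weight hangs upright, centred laterally over the cork (foot and cork both at column ~199 of the crop). Lower and release.

>>> {"op": "send_rows", "data": {"deltas": [[[0,0,0.01,0,1],[0,0,0.02,0,1],[0,0,0.03,0,1],[0,0,0.037,0,1],[0,0,0.04,0,1],[0,0,0.042,0,1],[0,0,0.043,0,1],[0,0,0.043,0,1]]]}}

```text
clock: 40.05
tool_pos: [0.6384, 0.0033, 0.147]
tcp_rot: [2.257, 2.185, 0.0]
contact_force: [0.6, -0.0, -4.4]
gripper_width: 0.0257
grip_force: 60.7
```

>>> {"op": "send_rows", "data": {"deltas": [[[0,0,0.0005,0,1],[0,0,0.001,0,1],[0,0,0.001,0,1],[0,0,0.0015,0,1],[0,0,0.0015,0,1],[0,0,0.0015,0,1],[0,0,0.0015,0,1],[0,0,0.0015,0,1]]]}}

```text
clock: 41.05
tool_pos: [0.6385, 0.0033, 0.1465]
tcp_rot: [2.256, 2.184, 0.001]
contact_force: [-3.9, -1.7, 7.2]
gripper_width: 0.0262
grip_force: 62.1
```

Contact made (+7 N). Release, then rise straight up.

>>> {"op": "send_rows", "data": {"deltas": [[[0,0,0,0,0.3],[0,0,0,0,0],[0,0,0,0,-0.4],[0,0,0,0,-1],[0,0,0,0,-1],[0,0,0,0,-1],[0,0,-0.02,0,-1],[0,0,-0.04,0,-1]]]}}

```text
clock: 42.05
tool_pos: [0.6381, 0.0033, 0.1856]
tcp_rot: [-2.257, -2.185, 0.001]
contact_force: [0.5, -0.5, -0.3]
gripper_width: 0.0853
grip_force: 0.0
```

>>> {"op": "send_rows", "data": {"deltas": [[[0,0,-0.03,0,-1],[0,0,-0.06,0,-1],[0,0,-0.09,0,-1],[0,0,-0.12,0,-1],[0,0,-0.12,0,-1],[0,0,-0.12,0,-1],[0,0,-0.12,0,-1],[0,0,-0.12,0,-1]]]}}

```text
clock: 43.05
tool_pos: [0.638, 0.0031, 0.3044]
tcp_rot: [-2.256, -2.185, 0.002]
contact_force: [1.0, -0.7, -0.3]
gripper_width: 0.0856
grip_force: 0.0
```

Run:
```python
from h import *
print(robot.state()['tool_pos'])
im=robot.grab_frame("wrist");sc=robot.grab_frame("scene")
a=cv2.resize(sc[122:218,179:279],None,fx=4,fy=4,interpolation=cv2.INTER_CUBIC)
cv2.imwrite("pics/v13.png",np.hstack([im[:,60:460],a]))
```

```text
[0.638  0.0031 0.3044]
```

View pics/v13.png

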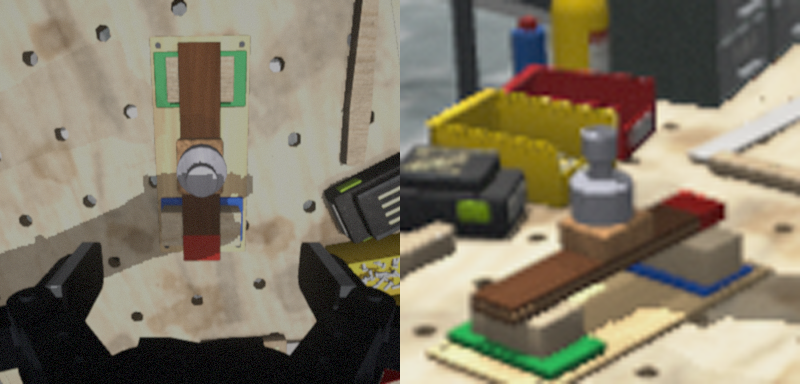

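The stack stands upright and centred, and the gripper is clear of it. Hand in.

```bash
python3 -c "
from bench import robot
print(robot.finish_job())"
```

```text
the job is handed in; nothing more can be done
None
```

I built the full stack (blocks, strip with its red end over the blue pad, cork, weight) and handed it in at about 43 s; the last pictures show it upright and centred with the gripper clear, but the hand-in returned no verdict.

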